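Squeeze free the battery cover of a bench meter

ROBOT

A 7-joint arm with a two-finger parallel gripper is mounted at the origin on the work surface. World frame = base frame: x ahead of the robot, y to its left, z up, the work surface at z = 0. Lengths are in mm, angles in rad, forces in N, time in s.
With the tool pointing down it reaches from about 400 to 925 mm from the base axis. Payload 5.6 kg.
Tool frame: the origin (TCP) lies on the centre line of the jaws, within the pads' length; the fingertips stand 17 mm ahead of it and the grasp point (between the pads) lies 2 mm behind it (manip.tcp_to_tips is the distance from the TCP to the fingertips, in mm); z points along the fingers, y is the direction in which the jaws open and shut (so a half turn about z gives the same grasp; the last joint's range is limited). The gripper opens to 85 mm and grips with 20 to 120 N. Pads are 22 mm wide; open, the fingers measure 114 mm over their backs; the gripper's body (76 mm by 85 mm) begins 54 mm behind the grasp point. The pads swing forward as they close: fully open they stand 13 mm farther back than shut.
Start: joints at [-1.144, 0.468, -0.012, 1.603, 0.006, 1.071, -0.056], TCP at [294.298, 579.565, 248.29] pointing down, gripper open.
Joint ranges: [-2.53, 2.53], [-0.31, 2.02], [-1.57, 1.55], [0.28, 2.44], [-1.29, 4.43], [0.15, 1.84], [-2.92, 2.92]. Speed limits (rad/s): [2.57, 2.57, 3.14, 3.14, 3.14, 3.14, 3.14].

INTERFACE

Orientations are given as a rotation vector (axis times angle).
In Python, from cell import manip, cams gives the robot as it stands.
- The arm moves only by the tool arm_command, never from a script. Its argument "moves" is one flat list of numbers, 5 for each row, row after row: the finger opening in mm, from 0 to 85.4, then the shift along the tool's x, y, z scaled (see below), then the turn about the tool's z scaled (see below). A call has 1 to 10 rows; each row shifts and turns the commanded pose from where the row before left it, along the tool's axes as they then stand; what a row does not reach is not made up. The controller multiplies each number of a shift by 0.1 m and each number of a turn by pi/4 rad. A row lasts 1/8 s, in which the tool goes at most 62.5 mm and 10.7 degrees, less where a joint would pass 70% of its speed; a pose out of reach is approached as far as the arm can. A call with a number of a shift or a turn outside -1 to 1 is refused whole. A call with a gripper value outside its range is refused whole. The fingers move at their own pace and stop on an object; "force" is the grip in N (left out, the last holds). Time passes only in rows, so rows that do not move let the fingers close. It gives the time, the measured TCP pose, the force and the opening at its end, in the units of the state.
- manip.sense(): the state, without advancing time (a new reading comes with each control period).
- cams.get_image(name): name is "side" or "top"; returns (picture, depth): 400x640x3 uint8, red, green, blue; 400x640 float32, mm along the optical axis (not along the pixel's ray), 0 where there is no reading.
- cams.camera_model(name): a dict with "vertical_fov" (degrees; the focal length in pixels is half the picture's height over the tangent of half this angle, whatever the lens; pixels are square), "cx", "cy" (the principal point, pixels), "dist_coeffs" ([k1, k2, p1, p2, k3] as OpenCV has them; the pictures are not rectified), "position" and "orientation" of the camera in the world. Camera axes: x right, y down, z forward; pixel columns grow to the right and rows downward; lengths in mm; the calibration is good to about 2 mm. A picture is of the moment at which its call begins. camera_model takes no time and is no camera call.
- manip.close_job(): hands the job in, once; it reports no verdict.
The state is a dict: "time": time; "q": joint angles; "qvel": joint speeds; "tau": joint torques, N m; "tool_pos": TCP position; "tool_rot": TCP orientation; "contact_force": force on the tool from outside, world axes, zero at the start; "ft_torque": the same for the moment, N m; "finger_gap": finger opening in mm.
Only numpy, scipy, OpenCV 4.12 (cv2) and the standard library are available. Lean on these libraries where they do the work, as an engineer would, in place of code of your own. Each camera call takes 0.05 s, during which the arm holds its last target.

TASK

Open the battery compartment of the dark bench meter: press the two side tabs of its red snap-fit cover evenly together, a little at a time and only as far as it takes for the catches to let go, without crushing the tabs or pushing and tugging the cover hard against the meter, and lift the cover off by them. Stand the cover gently, right way up and flat on its legs, on the floor of the white tray, let go of it without dropping it, and leave everything else on the bench where it is.

Things in the scene. Friction and masses are not known exactly. Their poses are not given: they have to be found in the camera images.
- meter: dark bench meter, fixed to the bench, 160 (x) x 180 (y) x 55 mm tall; origin at the centre of its underside, z up, display and keys on the -x side of its top. Its top is a 4 mm plate at 51 to 55 mm height with a battery opening 34 (x) x 62 (y) mm centred at x = +20 mm, y = 0, hollow below.
- cover: red snap-fit battery cover, about 80 g, loose but caught in the meter. Origin: centre of its flange's underside, resting on the meter's top; axes parallel to the meter's at first. Flange 66 (x) x 66 (y) x 4 mm, notched at +y and -y for two upright tabs; a low block 22 x 22 mm between them rises to 20 mm (pulling it frees nothing). Off the meter it stands on four short legs, 15 mm below its origin.
- tab_left: the cover's +y tab: upright red plate 24 mm wide (x), 4 mm thick, reaching 38 mm above the cover's origin. Origin on its mid-plane, 22 mm to +y of the cover's origin at rest; the two tabs' outer faces are then 48 mm apart. Slides straight inward (-y) against a spring: 3.6 N to start, plus 1 N per mm. More than 15 N on a tab breaks it (so grip by finger opening in small steps, not by effort).
- tab_right: the cover's -y tab, mirror image of the +y tab (22 mm to -y of the cover's origin, slides inward to +y; same spring, travel and strength).
- catch_left (a point): foot of the +y tab, 11 mm below the cover's origin: a barb here sits under a hidden lip, with 1 mm of lift. It lets go with its tab pressed in 2 to 7.5 mm: unknown, new each time, alike on both sides, so test with gentle lifts. About 1 mm deeper the foot meets a hard stop. Both tabs must be in at once, evenly. More than 20 N between cover and meter, up, down or sideways, does damage.
- catch_right (a point): foot of the -y tab, mirror image of catch_left.
- tray: white open parts tray, fixed, 180 (x) x 190 (y) x 22 mm tall, walls 4 mm, floor top 5 mm above its origin, which is at the centre of its underside, z up. A small red cap lies in its +x +y corner (about 66, 70 mm).
- wash_bottle: white plastic wash bottle, 72 mm across, 190 mm tall, origin at centre of its base; leave alone
- beaker: clear plastic cup, 80 mm across, 90 mm tall, origin at centre of its base; leave alone
- sample_jar_a: small clear jar with red lid, 44 mm across, 50 mm tall, origin at centre of its base; leave alone
- sample_jar_b: second small clear jar with red lid, 44 mm across, 50 mm tall, origin at centre of its base; leave alone
- screwdriver: screwdriver lying on the bench, 160 mm long along its x; leave alone
- notebook: blue notebook lying flat, 150 x 110 x 12 mm, origin at centre of its underside; leave alone
- red_cap: small round red bottle cap, 28 mm across, 12 mm tall, lying in the +x +y corner of the tray; origin at centre of its underside; leave it there
There are look-alikes about, which are no part of the job. Leave any blue or yellow look-alike of the cover alone.

How it is judged (in metres and radians):
On the way:
1. the cover is free: lifted upright clear of the meter's opening by its tabs (z of cover in the frame of meter above 0.075 m and horizontal distance between cover and meter below 0.06 m and angle between cover's own z axis and vertical below 0.3 rad and contact force between the fingers and tab_left above 1 N and contact force between the fingers and tab_right above 1 N), for 0.1 s.
At the end, for the whole second after the job is handed in: The cover stands right way up (within 7 degrees) at rest on the tray's floor, its origin within 62 mm (x) and 67 mm (y) of the tray's centre and 16 to 24 mm above the tray's underside, and is let go (x of cover in the frame of tray between -0.062 and 0.062 m and y of cover in the frame of tray between -0.067 and 0.067 m and z of cover in the frame of tray between 0.016 and 0.024 m and angle between cover's own z axis and vertical below 0.12 rad and linear speed of cover below 0.02 m/s and angular speed of cover below 0.2 rad/s); the robot touches nothing.
It fails at once if a tab is crushed: more than 15 N on it (contact force between the fingers and tab_left above 15 N or contact force between the fingers and tab_right above 15 N).
It fails at once if the cover is tugged or pushed against the meter with more than 20 N (contact force between cover and meter above 20 N).
It fails at once if the cover is dropped from more than about 12 mm (contact force between the fingers and cover below 0.01 N and linear speed of cover above 0.5 m/s).
It fails at once if the cover is set down on the tray with more than 35 N (contact force between cover and tray above 35 N).
It fails at once if another thing on the bench is moved more than 25 mm (distance of any of wash_bottle, beaker, sample_jar_a, sample_jar_b, screwdriver, notebook, red_cap from where it was at the start of the episode above 0.025 m).
It also fails if it takes over 72 s, if anything falls off the work surface, if the arm or the gripper's body presses on something with over 40 N, if the wrist force passes 120 N, or if a joint passes its speed limit or range.

## Working session

There is one attempt and no reset: what is moved stays moved. The work goes in short steps, Python scripts to look and compute and a tool call to move; the robot and the scene stay as the last step left them, time stands still between calls to the robot, and variables do not carry over. Pictures are saved under pics/ and viewed, and the job is handed in when it is done.

Besides the shell and the picture viewer there is one more tool, called after "Request:" as name(argument=value, ...) on one line, values as JSON. arm_command: Moves the arm, as the interface text tells. Its arguments: {"type":"object","properties":{"moves":{"type":"array"},"force":{"type":"number"}},"required":["moves"]}

```bash
ls; mkdir -p pics; python3 - <<'E'
from cell import manip,cams
import cv2,numpy as np
for n in("side","top"):
    im,d=cams.get_image(n); cv2.imwrite(f"pics/{n}0.png",im[:,:,::-1]); np.savez(f"{n}0.npz",im=im,d=d)
    print(cams.camera_model(n))
print(manip.sense(), manip.tcp_to_tips)
E
```

```text
pics
{'vertical_fov': 45.94372031007955, 'cx': 327.7720928299545, 'cy': 203.09783016311576, 'dist_coeffs': array([-0.05153487,  0.        ,  0.        ,  0.        ,  0.        ]), 'position': array([ 180.44598486, -722.06640394, 1050.67051242]), 'orientation': array([-2.38852393,  0.60421589, -0.19658333])}
{'vertical_fov': 49.34535625398507, 'cx': 313.4158138599353, 'cy': 201.4129841917611, 'dist_coeffs': array([-0.11611537,  0.        ,  0.        ,  0.        ,  0.        ]), 'position': array([ 308.84047886,  -24.59106865, 1387.91478216]), 'orientation': array([-2.13697213,  2.09725705, -0.2075707 ])}
{'time': 0.1, 'q': array([-1.14399944,  0.46830258, -0.0115882 ,  1.6035196 ,  0.0060032 ,
        1.07138914, -0.05628479]), 'qvel': array([ 0.00213179, -0.0021777 ,  0.00126868, -0.00238628, -0.00012132,
       -0.00071878,  0.0006221 ]), 'tau': array([ 1.40005286e-03, -5.33522558e+01,  2.16145988e-02, -2.51968002e+01,
        1.15037884e-02,  4.24952668e-03,  6.78341522e-06]), 'tool_pos': array([294.1130185 , 579.13139593, 247.4297468 ]), 'tool_rot': array([-7.31222702e-01, -3.05505469e+00,  2.45830783e-03]), 'contact_force': array([ 0.25796553, -0.19707123, -0.01899609]), 'ft_torque': array([-0.01817698,  0.01191258, -0.00860459]), 'finger_gap': 85.64912684646383} 17.0
```

View pics/side0.png

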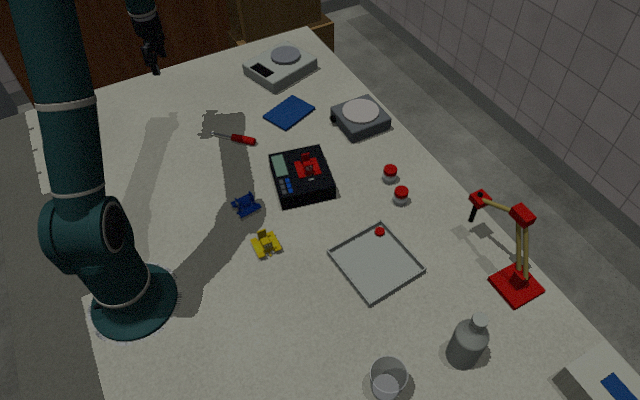

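View pics/top0.png

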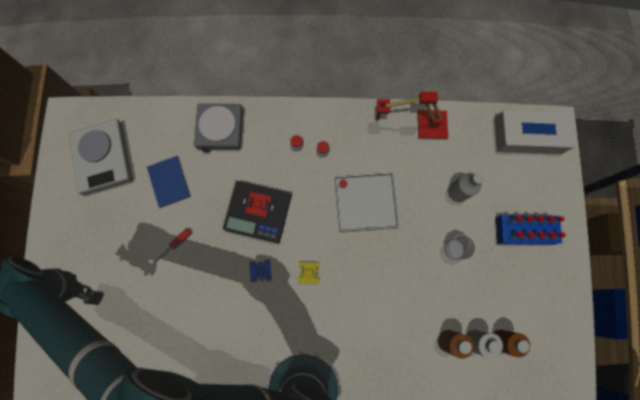

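```bash
cat > h.py <<'E'
import numpy as np,cv2
from cell import cams
from scipy.spatial.transform import Rotation as R
def K(m):
    f=200/np.tan(np.radians(m['vertical_fov']/2)); return np.array([[f,0,m['cx']],[0,f,m['cy']],[0,0,1.]])
def rays(n,uv):
    m=cams.camera_model(n); p=cv2.undistortPoints(np.array(uv,float).reshape(-1,1,2),K(m),m['dist_coeffs']).reshape(-1,2)
    d=np.c_[p,np.ones(len(p))]; return m['position'],d@R.from_rotvec(m['orientation']).as_matrix().T
def onz(n,uv,z):
    o,d=rays(n,uv); return o+d*((z-o[2])/d[:,2])[:,None]
def pts(n,uv,dep):
    o,d=rays(n,uv); return o+d*np.array(dep)[:,None]
def proj(n,P):
    m=cams.camera_model(n); r=R.from_rotvec(m['orientation']).inv(); t=-r.apply(m['position'])
    return cv2.projectPoints(np.array(P,float).reshape(-1,1,3),r.as_rotvec(),t,K(m),m['dist_coeffs'])[0].reshape(-1,2)
E
python3 - <<'E'
from h import *
for n,(x0,y0,x1,y1) in {"side":(250,130,350,220),"top":(210,170,310,250)}.items():
    z=np.load(n+"0.npz"); im=z['im'];d=z['d']
    cv2.imwrite(f"pics/{n}0c.png",cv2.resize(im[y0:y1,x0:x1,::-1],None,fx=6,fy=6,interpolation=cv2.INTER_NEAREST))
    hsv=cv2.cvtColor(im,cv2.COLOR_RGB2HSV)
    red=((hsv[...,0]<8)|(hsv[...,0]>172))&(hsv[...,1]>150)&(hsv[...,2]>60)
    nn,l,s,c=cv2.connectedComponentsWithStats(red.astype(np.uint8))
    for i in range(1,nn):
        if s[i,4]>15:
            v,u=np.nonzero(l==i); P=pts(n,np.c_[u,v],d[v,u]); print(n,s[i],c[i].round(1),np.median(P,0).round(0),P[:,2].max().round(),P.min(0).round(),)
E
```

```text
side [232 134  23  10 118] [243.8 138.3] [457. 394.  23.] 33.0 [426. 367.   0.]
side [301 152   9   4  17] [304.8 153.6] [573. 175.  89.] 95.0 [554. 171.  52.]
side [294 157  28  21 295] [306.7 166.8] [556. 153.  58.] 1051.0 [ 180. -722.   17.]
side [384 164  13  10 106] [390.1 168.8] [775.  38.  49.] 1051.0 [ 180. -722.   41.]
side [395 186  13  11 115] [401.  190.7] [756. -47.  49.] 1051.0 [ 180. -722.    0.]
side [469 189  23  16 157] [479.7 196.4] [ 853. -230.  154.] 1051.0 [ 180. -722.  141.]
side [512 202  25  21 252] [523.7 212.2] [ 859. -352.  226.] 1051.0 [ 180. -722. -767.]
side [375 227  10   8  64] [379.2 230.6] [ 645. -116.   15.] 21.0 [ 632. -128.    0.]
side [ 488  263   57   45 1142] [515.7 285.9] [ 846. -431.   14.] 1051.0 [ 180. -722.   -2.]
top [420  92  18  11 180] [428.5  96.9] [ 856. -350.  227.] 1388.0 [ 309. -375.  206.]
top [377 100  13  13 121] [382.8 105.9] [ 853. -226.  155.] 1388.0 [ 309. -246.  144.]
top [419 111  29  27 645] [432.3 125.3] [ 846. -412.   16.] 1388.0 [ 309. -467.    5.]
top [291 136  11  11  89] [296.1 140.7] [774.  40.  51.] 1388.0 [309.
[... 497 characters left out ...]
 518. -727.  105.]
top [548 216   6   6  24] [550.8 218.5] [ 525. -753.  111.] 114.0 [ 516. -780.   76.]
top [559 217   5   4  17] [560.9 218.6] [ 523. -786.  113.] 117.0 [ 519. -794.  103.]
top [171 230  19  16  93] [181.7 236.5] [460. 395.  24.] 31.0 [431. 374.  14.]
top [517 232   6   5  24] [519.8 234.3] [ 474. -647.  112.] 115.0 [ 468. -657.  105.]
top [528 232   6   5  23] [530.7 234.4] [ 474. -682.  112.] 118.0 [ 468. -690.  106.]
top [539 233   6   4  20] [541.5 234.5] [ 474. -719.  110.] 117.0 [ 469. -728.  108.]
top [549 233   6   5  21] [552.  234.7] [ 473. -753.  110.] 117.0 [ 469. -780.   69.]
top [560 233   5   4  17] [561.9 234.6] [ 473. -786.  112.] 1388.0 [ 309. -793.  106.]
```

```bash
python3 - <<'E'
from h import *
# height-based segmentation using depth
for n in("side","top"):
    z=np.load(n+"0.npz"); d=z['d']; v,u=np.mgrid[0:400,0:640]
    P=pts(n,np.c_[u.ravel(),v.ravel()],d.ravel()).reshape(400,640,3)
    ctr={"side":(302,178),"top":(258,210)}[n]
    M=((P[...,2]>48)&(P[...,2]<64)).astype(np.uint8)
    nn,l,s,c=cv2.connectedComponentsWithStats(M)
    for i in range(1,nn):
        if s[i,4]>200:
            q=P[l==i]; 
            if abs(np.median(q[:,1]))<450 and 300<np.median(q[:,0])<900:
                print(n,s[i],np.median(q,0).round(1),q.mean(0).round(1),cv2.minAreaRect(q[:,:2].astype(np.float32)))
    M=((P[...,2]>14)&(P[...,2]<28)).astype(np.uint8)
    nn,l,s,c=cv2.connectedComponentsWithStats(M)
    for i in range(1,nn):
        if s[i,4]>40: q=P[l==i]; print(' tray?',n,s[i],c[i].round(),np.median(q,0).round(),cv2.minAreaRect(q[:,:2].astype(np.float32)))
    print("bench",np.median(P[200:350,200:230,2]))
E
```

```text
side [ 331   94   60   38 1130] [824.1 292.   55.3] [824.5 293.1  54.7] ((827.532470703125, 296.6374206542969), (149.70298767089844, 151.29603576660156), 0.9160407781600952)
side [ 268  144   68   56 2384] [533.6 144.3  54.2] [537.3 149.5  54.3] ((541.799072265625, 156.6044158935547), (187.74949645996094, 161.0681915283203), 77.4451675415039)
 tray? side [226   0  93  23 259] [270.  11.] [ 844. 1090.   21.] ((861.1665649414062, 1103.417724609375), (170.70384216308594, 410.50970458984375), 65.16539001464844)
 tray? side [552   0  88  53 343] [597.  25.] [2004.  341.   21.] ((2003.9384765625, 357.41864013671875), (465.2719421386719, 24.495412826538086), 89.29864501953125)
 tray? side [162   7  65  20 220] [194.  16.] [ 554. 1226.   21.] ((553.08642578125, 1225.05078125), (288.11260986328125, 33.20547866821289), 1.7470964193344116)
 tray? side [ 84  32  52  17 162] [108.  41.] [ 181. 1225.   21.] ((188.4637451171875, 1228.673095703125), (208.58380126953125, 29.199424743652344), 1.5066765546798706)
 tray? side [243  62  74  30 240] [281.  78.] [685. 622.  21.] ((694.5247802734375, 637.52
[... 4714 characters left out ...]
516), 88.92387390136719)
 tray? top [168 228  23  21 162] [179. 238.] [454. 404.  22.] ((451.26544189453125, 409.13604736328125), (26.54718017578125, 86.9418716430664), 43.877315521240234)
 tray? top [249 260  23  22 290] [260. 271.] [360. 136.  19.] ((358.7761535644531, 143.36521911621094), (63.62372970581055, 67.57546997070312), 5.497374057769775)
 tray? top [298 262  22  23 283] [308. 273.] [351.  -8.  19.] ((354.81414794921875, -8.944499969482422), (63.45268630981445, 65.91456604003906), 87.6280288696289)
 tray? top [274 358  60  37 390] [303. 373.] [59.  1. 17.] ((45.2447395324707, -1.091766357421875), (180.00009155273438, 100.93128204345703), 87.1061782836914)
bench 0.07372369437507587
```

View pics/side0c.png

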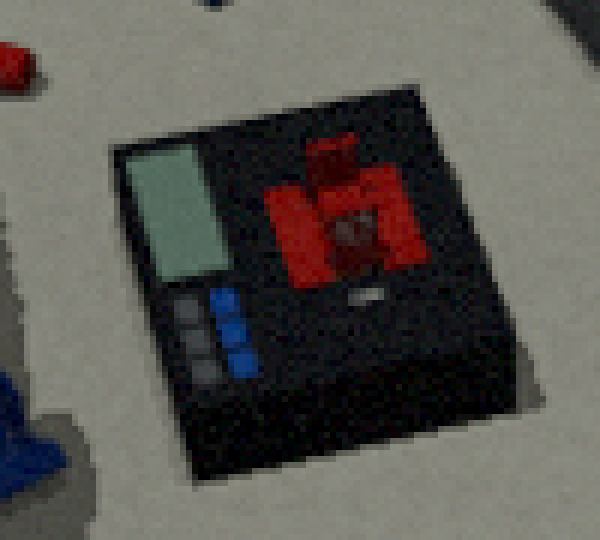

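View pics/top0c.png

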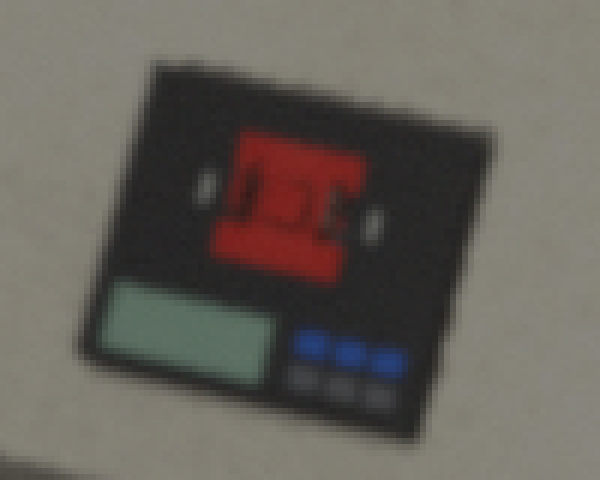

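```bash
python3 - <<'E'
from h import *
# overlay predicted tabs
c=np.array([561.5,153.1]);a=np.radians(-12.3);Rz=np.array([[np.cos(a),-np.sin(a)],[np.sin(a),np.cos(a)]])
for n,(x0,y0,x1,y1) in {"side":(250,130,350,220),"top":(210,170,310,250)}.items():
    im=np.load(n+"0.npz")['im'][y0:y1,x0:x1,::-1]; big=cv2.resize(im,None,fx=7,fy=7,interpolation=cv2.INTER_CUBIC)
    def poly(xy,z,col):
        w=np.c_[np.array(xy)@Rz.T+c,np.full(len(xy),z)]; p=(proj(n,w)-[x0,y0]+.5)*7
        cv2.polylines(big,[p.round().astype(np.int32)],True,col,1)
    for s in(1,-1): poly([(-12,s*20),(12,s*20),(12,s*24),(-12,s*24)],93,(255,255,0))
    poly([(-33,-33),(33,-33),(33,33),(-33,33)],59,(0,255,0))
    poly([(-100,-90),(60,-90),(60,90),(-100,90)],55,(255,0,255))
    cv2.imwrite(f"pics/{n}0o.png",big)
E
```

```text
(no output)
```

View pics/top0o.png

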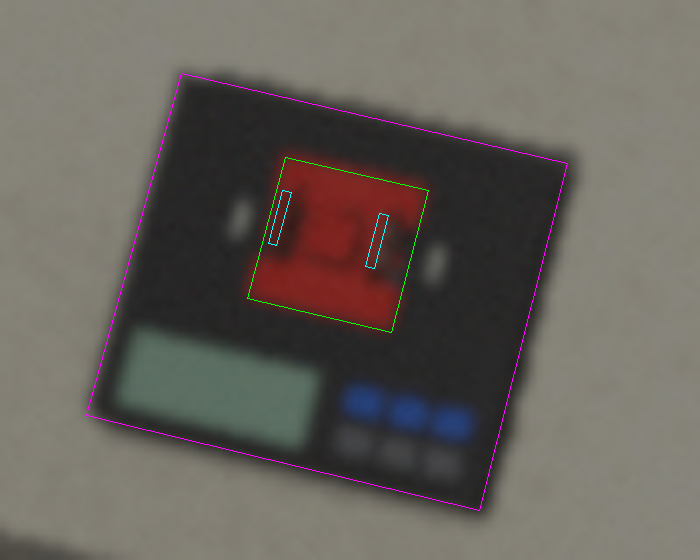

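View pics/side0o.png

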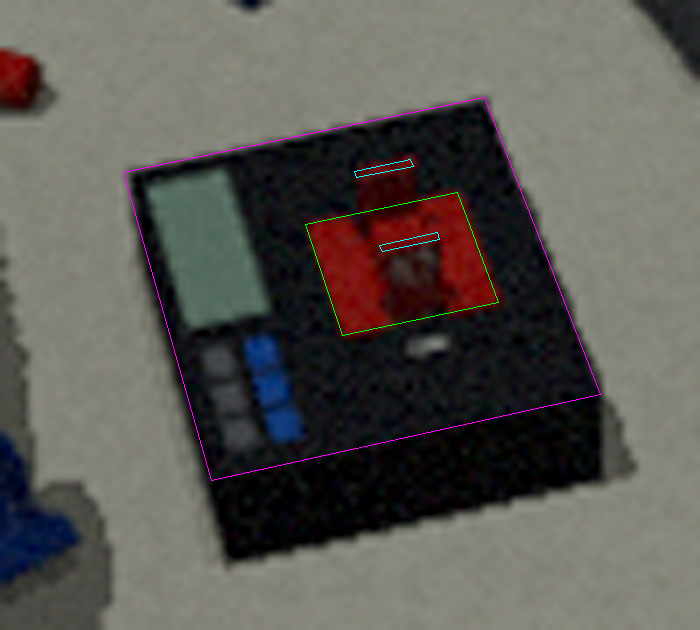

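```bash
cat >> h.py <<'E'
from cell import manip
COV=np.array([561.5,153.1]); YAW=np.radians(-12.3)
TRAY=np.array([585.8,-190.9]); TYAW=np.radians(5.3)
def plan(xyz=None,yaw=None):
    s=manip.sense(); r=R.from_rotvec(s['tool_rot']); M=r.as_matrix()
    print('t',round(s['time'],2),'pos',s['tool_pos'].round(1),'zaxis',M[:,2].round(4),'gap',s['finger_gap'].round(2))
    print('F world',s['contact_force'].round(2),'F tool',(M.T@s['contact_force']).round(2),'T',s['ft_torque'].round(3),'tau-q7',s['q'][6].round(3))
    ty=np.degrees(np.arctan2(M[1,1],M[0,1])); print('tool y azimuth',ty.round(2), 'tool x',M[:,0].round(3))
    if yaw is not None:
        want=np.degrees(yaw)+90; d=(want-ty+90)%180-90   # world ccw turn
        print('turn about tool z (units):',round(-np.radians(d)/(np.pi/4),4),'deg world',d.round(2))
        M=R.from_rotvec([0,0,np.radians(d)]).as_matrix()@M
    if xyz is not None:
        print('shift (after turn) tool units:',(M.T@(np.array(xyz)-s['tool_pos'])/100).round(4))
E
python3 -c "
from h import *
plan([*COV,250],YAW)"
```

```text
Traceback (most recent call last):
  File "h.py", line 21, in plan
    print('t',round(s['time'],2),'pos',s['tool_pos'].round(1),'zaxis',M[:,2].round(4),'gap',s['finger_gap'].round(2))
                                                                                            ^^^^^^^^^^^^^^^^^^^^^
AttributeError: 'float' object has no attribute 'round'
```

```bash
sed -i "s/s\['finger_gap'\].round(2)/round(s['finger_gap'],2)/" h.py
python3 -c "
from h import *
plan([*COV,250],YAW)"
```

```text
t 0.1 pos [294.1 579.1 247.4] zaxis [-6.0e-04 -1.5e-03 -1.0e+00] gap 85.65
F world [ 0.26 -0.2  -0.02] F tool [-0.32 -0.06  0.02] T [-0.018  0.012 -0.009] tau-q7 -0.056
tool y azimuth 63.08 tool x [-0.892  0.453 -0.   ]
turn about tool z (units): -0.3249 deg world 14.62
shift (after turn) tool units: [-3.5201 -3.5929 -0.0196]
```

Request:
arm_command(moves=[60,0,0,0,-0.162,60,0,0,0,-0.163,60,-0.2,-0.2,0,0,60,-0.4,-0.4,0,0,60,-0.4,-0.4,0,0,60,-0.4,-0.4,0,0,60,-0.4,-0.4,0,0,60,-0.4,-0.4,0,0,60,-0.4,-0.4,0,0,60,-0.4,-0.4,0,0], force=20)

```text
time: 1.35
tool_pos: [524.1, 220.8, 248.1]
tool_rot: [-0.336, -3.123, 0.0]
contact_force: [0.9, 0.9, -0.2]
finger_gap: 60.1
```

```bash
python3 -c "
from h import *
plan([*COV,140],YAW)"
```

```text
t 1.35 pos [524.1 220.8 248.1] zaxis [-2.e-04 -0.e+00 -1.e+00] gap 60.06
F world [ 0.9   0.87 -0.23] F tool [-0.7   1.04  0.23] T [-0.033 -0.009  0.013] tau-q7 0.926
tool y azimuth 77.71 tool x [-0.977  0.213  0.   ]
turn about tool z (units): 0.0002 deg world -0.01
shift (after turn) tool units: [-0.5096 -0.5822  1.0812]
```

Request:
arm_command(moves=[60,-0.3,-0.3,0,0,60,-0.2,-0.25,0,0,60,0,-0.03,0.4,0,60,0,0,0.4,0,60,0,0,0.28,0,60,0,0,0,0,60,0,0,0,0])

```text
time: 2.22
tool_pos: [560.7, 155.4, 141.2]
tool_rot: [0.336, 3.122, 0.001]
contact_force: [0.2, -0.3, 0.3]
finger_gap: 59.8
```

```bash
python3 - <<'E'
from h import *
plan([*COV,82],YAW)
for n,(x0,y0,x1,y1) in {"side":(240,90,360,210),"top":(200,150,320,250)}.items():
    im,d=cams.get_image(n); cv2.imwrite(f"pics/{n}1c.png",cv2.resize(im[y0:y1,x0:x1,::-1],None,fx=5,fy=5,interpolation=cv2.INTER_CUBIC))
E
```

```text
t 2.23 pos [560.7 155.4 141.2] zaxis [ 1.3e-03  4.0e-04 -1.0e+00] gap 59.76
F world [ 0.19 -0.34  0.3 ] F tool [-0.26 -0.29 -0.3 ] T [ 0.03  -0.016  0.   ] tau-q7 1.083
tool y azimuth 77.71 tool x [-0.977  0.213 -0.001]
turn about tool z (units): 0.0002 deg world -0.01
shift (after turn) tool units: [-0.0125 -0.0215  0.5923]
```

View pics/side1c.png

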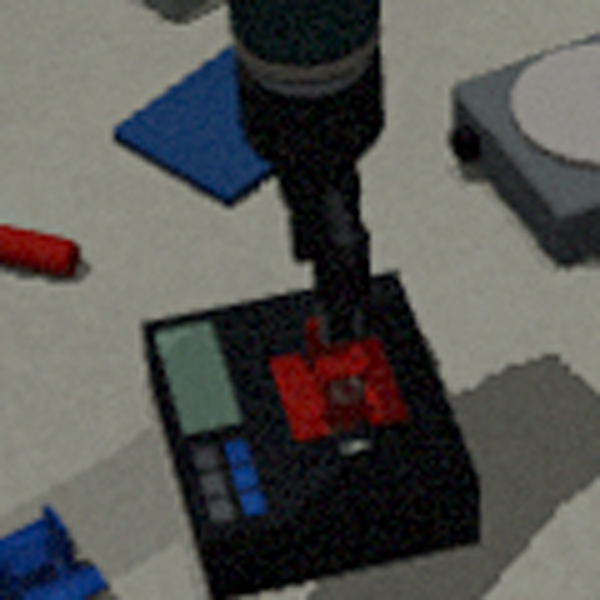

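View pics/top1c.png

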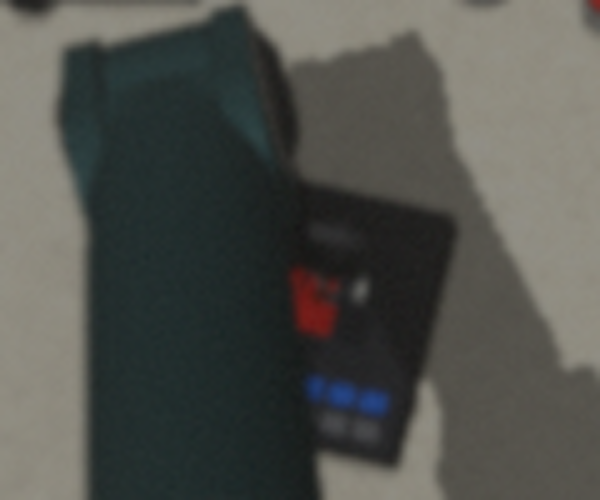

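Request:
arm_command(moves=[60,-0.012,-0.021,0.2,0,60,0,0,0.1,0,60,0,0,0.1,0,60,0,0,0.08,0,60,0,0,0.05,0,60,0,0,0.05,0,60,0,0,0,0,60,0,0,0,0])

```text
time: 3.32
tool_pos: [560.9, 153.0, 82.5]
tool_rot: [0.336, 3.123, 0.0]
contact_force: [-0.1, -0.5, 0.4]
finger_gap: 59.6
```

```bash
python3 - <<'E'
from h import *
plan([*COV,82],YAW)
for n,(x0,y0,x1,y1) in {"side":(240,90,360,210)}.items():
    im,d=cams.get_image(n); cv2.imwrite(f"pics/{n}2c.png",cv2.resize(im[y0:y1,x0:x1,::-1],None,fx=5,fy=5,interpolation=cv2.INTER_CUBIC))
E
```

```text
t 3.33 pos [560.9 153.   82.5] zaxis [ 3.e-04  1.e-04 -1.e+00] gap 59.57
F world [-0.05 -0.47  0.37] F tool [-0.05 -0.47 -0.37] T [ 0.043  0.014 -0.006] tau-q7 1.097
tool y azimuth 77.7 tool x [-0.977  0.213 -0.   ]
turn about tool z (units): 0.0 deg world -0.0
shift (after turn) tool units: [-0.0054  0.0027  0.0047]
```

View pics/side2c.png

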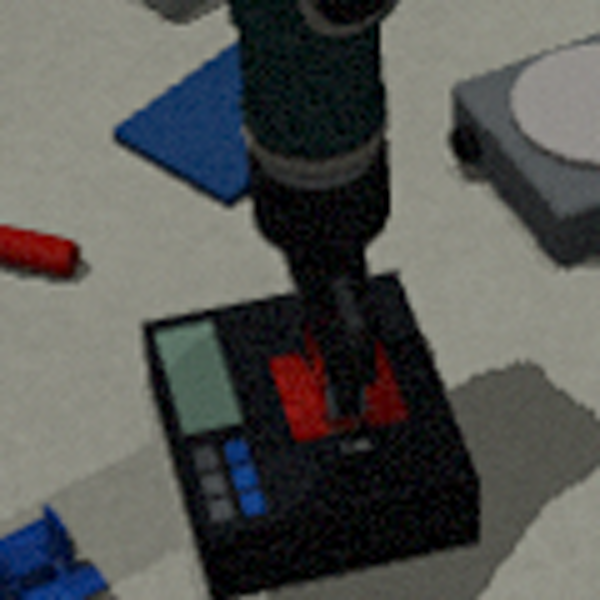

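Request:
arm_command(moves=[56,0,0,0,0,53,0,0,0,0,51,0,0,0,0,50,0,0,0,0,50,0,0,0,0])

```text
time: 4.0
tool_pos: [560.8, 152.9, 82.3]
tool_rot: [0.337, 3.123, 0.0]
contact_force: [0.4, 0.6, 0.0]
finger_gap: 50.0
```

```bash
python3 -c "
from h import *
plan([*COV,82],YAW)"
```

```text
t 4.0 pos [560.8 152.9  82.3] zaxis [ 1.e-04  0.e+00 -1.e+00] gap 50.0
F world [0.45 0.59 0.  ] F tool [-0.31  0.68 -0.  ] T [ 0.075 -0.053  0.035] tau-q7 1.097
tool y azimuth 77.7 tool x [-0.977  0.213 -0.   ]
turn about tool z (units): 0.0 deg world -0.0
shift (after turn) tool units: [-0.0068  0.0032  0.003 ]
```

Request:
arm_command(moves=[49.5,0,0,0,0,49,0,0,0,0,48.5,0,0,0,0,48.5,0,0,0,0])

```text
time: 4.5
tool_pos: [560.8, 152.9, 82.3]
tool_rot: [0.337, 3.123, -0.0]
contact_force: [0.5, -0.6, 0.2]
finger_gap: 48.3
```

```bash
python3 -c "
from h import *
plan([*COV,82],YAW)"
```

```text
t 4.5 pos [560.8 152.9  82.3] zaxis [ 0. -0. -1.] gap 48.25
F world [ 0.46 -0.65  0.18] F tool [-0.59 -0.53 -0.18] T [-0.058  0.006 -0.008] tau-q7 1.097
tool y azimuth 77.7 tool x [-0.977  0.213 -0.   ]
turn about tool z (units): -0.0 deg world 0.0
shift (after turn) tool units: [-0.0068  0.0036  0.0031]
```

Request:
arm_command(moves=[48,0,0,0,0,47.5,0,0,0,0,47.5,0,0,0,0])

```text
time: 4.88
tool_pos: [560.8, 152.9, 82.4]
tool_rot: [0.337, 3.123, 0.0]
contact_force: [0.0, -0.4, 0.3]
finger_gap: 47.3
```

```bash
python3 -c "
from h import *
plan([*COV,82],YAW)"
```

```text
t 4.88 pos [560.8 152.9  82.4] zaxis [ 0.  0. -1.] gap 47.34
F world [ 0.02 -0.4   0.27] F tool [-0.11 -0.38 -0.27] T [-0.138  0.093 -0.02 ] tau-q7 1.097
tool y azimuth 77.7 tool x [-0.977  0.213 -0.   ]
turn about tool z (units): 0.0 deg world -0.0
shift (after turn) tool units: [-0.0069  0.0034  0.0036]
```

Request:
arm_command(moves=[46.5,0,0,0,0,46,0,0,0,0,45.5,0,0,0,0,45,0,0,0,0,45,0,0,0,0])

```text
time: 5.5
tool_pos: [560.8, 153.1, 82.6]
tool_rot: [0.336, 3.123, 0.0]
contact_force: [-1.7, -0.7, 5.9]
finger_gap: 45.2
```

```bash
python3 -c "
from h import *
plan([*COV,82],YAW)"
```

```text
t 5.5 pos [560.8 153.1  82.6] zaxis [ 3.e-04  2.e-04 -1.e+00] gap 45.17
F world [-1.68 -0.74  5.95] F tool [ 1.48 -1.08 -5.95] T [-0.103  0.409  0.053] tau-q7 1.097
tool y azimuth 77.71 tool x [-0.977  0.213 -0.   ]
turn about tool z (units): 0.0002 deg world -0.01
shift (after turn) tool units: [-0.0064  0.0015  0.0064]
```

Request:
arm_command(moves=[44.5,0,0,0,0,44,0,0,0,0,44,0,0,0,0,44,0,0,0,0])

```text
time: 6.0
tool_pos: [560.8, 153.1, 82.7]
tool_rot: [0.336, 3.123, 0.001]
contact_force: [-2.5, -0.8, 5.8]
finger_gap: 44.1
```

```bash
python3 -c "
from h import *
plan([*COV,82],YAW)"
```

```text
t 6.0 pos [560.8 153.1  82.7] zaxis [ 3.e-04  3.e-04 -1.e+00] gap 44.12
F world [-2.54 -0.81  5.78] F tool [ 2.3  -1.33 -5.78] T [-0.065  0.437 -0.035] tau-q7 1.097
tool y azimuth 77.71 tool x [-0.977  0.213 -0.   ]
turn about tool z (units): 0.0001 deg world -0.01
shift (after turn) tool units: [-0.0064  0.0014  0.0073]
```

Request:
arm_command(moves=[44,0,0,-0.005,0,44,0,0,-0.005,0,44,0,0,0,0])

```text
time: 6.38
tool_pos: [560.5, 152.8, 82.9]
tool_rot: [-0.336, -3.123, 0.0]
contact_force: [-0.1, -0.2, -1.5]
finger_gap: 44.4
```

Request:
arm_command(moves=[44,0,0,-0.005,0,44,0,0,-0.005,0,44,0,0,0,0])

```text
time: 6.75
tool_pos: [560.6, 152.9, 83.9]
tool_rot: [-0.336, -3.123, 0.0]
contact_force: [0.6, 1.2, -4.9]
finger_gap: 44.0
```

Request:
arm_command(moves=[44,0,0,-0.005,0,44,0,0,0,0])

```text
time: 7.0
tool_pos: [560.3, 152.9, 84.2]
tool_rot: [-0.336, -3.123, 0.001]
contact_force: [1.8, 1.4, -8.4]
finger_gap: 44.0
```

Request:
arm_command(moves=[44,0,0,0.01,0,43.5,0,0,0,0,43,0,0,0,0,43,0,0,-0.005,0,43,0,0,-0.005,0,43,0,0,0,0])

```text
time: 7.75
tool_pos: [560.7, 153.0, 84.5]
tool_rot: [0.336, 3.124, -0.0]
contact_force: [0.7, 0.6, -6.3]
finger_gap: 43.3
```

Request:
arm_command(moves=[43,0,0,0.01,0,42.5,0,0,0,0,42,0,0,0,0,42,0,0,-0.005,0,42,0,0,-0.005,0,42,0,0,0,0])

```text
time: 8.5
tool_pos: [560.8, 152.9, 84.7]
tool_rot: [0.337, 3.123, -0.0]
contact_force: [0.7, 0.1, -4.9]
finger_gap: 42.4
```

Request:
arm_command(moves=[42,0,0,0.01,0,41.5,0,0,0,0,41,0,0,0,0,41,0,0,-0.006,0,41,0,0,-0.006,0,41,0,0,0,0])

```text
time: 9.25
tool_pos: [560.7, 153.0, 84.9]
tool_rot: [-0.336, -3.123, 0.0]
contact_force: [-0.6, -0.0, -1.9]
finger_gap: 41.2
```

```bash
python3 -c "
from h import *
plan([*COV,82],YAW)"
```

```text
t 9.25 pos [560.7 153.   84.9] zaxis [-1.e-04 -0.e+00 -1.e+00] gap 41.24
F world [-0.59 -0.04 -1.92] F tool [ 0.57 -0.17  1.92] T [ 0.034 -0.072 -0.003] tau-q7 1.096
tool y azimuth 77.71 tool x [-0.977  0.213  0.   ]
turn about tool z (units): 0.0002 deg world -0.01
shift (after turn) tool units: [-0.0075  0.0031  0.0293]
```

Request:
arm_command(moves=[41,0,0,0.01,0,40.5,0,0,0,0,40,0,0,0,0,40,0,0,-0.006,0,40,0,0,-0.006,0,40,0,0,0,0])

```text
time: 10.0
tool_pos: [560.8, 152.8, 85.3]
tool_rot: [0.337, 3.123, -0.0]
contact_force: [0.2, -0.2, -1.0]
finger_gap: 39.6
```

```bash
python3 -c "
from h import *
plan([*COV,82],YAW)"
```

```text
t 10.0 pos [560.8 152.8  85.3] zaxis [ 1.e-04 -1.e-04 -1.e+00] gap 39.6
F world [ 0.21 -0.18 -0.96] F tool [-0.24 -0.13  0.96] T [-0.087 -0.064  0.036] tau-q7 1.096
tool y azimuth 77.7 tool x [-0.977  0.213 -0.   ]
turn about tool z (units): -0.0 deg world 0.0
shift (after turn) tool units: [-0.0063  0.0043  0.0327]
```

Request:
arm_command(moves=[40,0,0,-0.005,0,40,0,0,-0.003,0,40,0,0,0,0])

```text
time: 10.38
tool_pos: [560.8, 152.8, 86.0]
tool_rot: [0.337, 3.123, -0.0]
contact_force: [-0.1, -1.4, -2.0]
finger_gap: 40.1
```

Request:
arm_command(moves=[40,0,0,-0.005,0,40,0,0,-0.003,0,40,0,0,0,0])

```text
time: 10.75
tool_pos: [560.8, 152.9, 86.8]
tool_rot: [0.337, 3.123, -0.0]
contact_force: [0.2, -0.7, -1.2]
finger_gap: 40.5
```

Request:
arm_command(moves=[40,0,0,-0.008,0,40,0,0,-0.008,0,40,0,0,-0.008,0,40,0,0,0,0])

```text
time: 11.25
tool_pos: [560.8, 152.9, 89.3]
tool_rot: [0.336, 3.123, -0.0]
contact_force: [0.5, -2.0, -1.4]
finger_gap: 40.0
```

Request:
arm_command(moves=[40,0,0,-0.015,0,40,0,0,-0.02,0,40,0,0,-0.02,0,40,0,0,-0.02,0,40,0,0,-0.02,0,40,0,0,0,0])

```text
time: 12.0
tool_pos: [560.9, 153.0, 98.9]
tool_rot: [0.336, 3.123, 0.0]
contact_force: [-0.0, 0.6, -0.2]
finger_gap: 40.4
```

```bash
python3 - <<'E'
from h import *
plan()
for n,(x0,y0,x1,y1) in {"side":(240,90,360,210)}.items():
    im,d=cams.get_image(n); cv2.imwrite(f"pics/{n}3c.png",cv2.resize(im[y0:y1,x0:x1,::-1],None,fx=5,fy=5,interpolation=cv2.INTER_CUBIC))
E
```

```text
t 12.0 pos [560.9 153.   98.9] zaxis [ 4.e-04  2.e-04 -1.e+00] gap 40.41
F world [-0.02  0.57 -0.15] F tool [0.14 0.56 0.15] T [-0.023  0.048 -0.037] tau-q7 1.094
tool y azimuth 77.7 tool x [-0.977  0.213 -0.   ]
```

View pics/side3c.png

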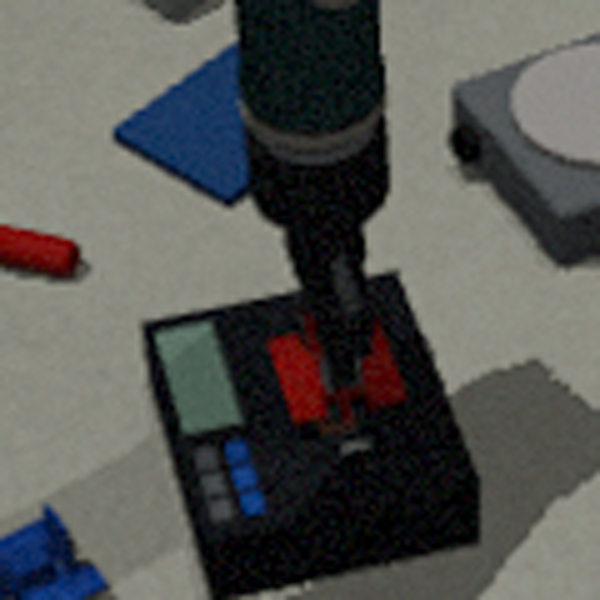

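Request:
arm_command(moves=[40,0,0,-0.04,0,40,0,0,-0.06,0,40,0,0,-0.1,0,40,0,0,-0.1,0,40,0,0,-0.1,0,40,0,0,-0.1,0,40,0,0,-0.1,0,40,0,0,-0.05,0,40,0,0,0,0,40,0,0,0,0])

```text
time: 13.3
tool_pos: [560.5, 152.9, 163.3]
tool_rot: [-0.336, -3.123, 0.0]
contact_force: [0.4, -0.0, -1.5]
finger_gap: 40.0
```

```bash
python3 - <<'E'
from h import *
plan([TRAY[0]-10,TRAY[1]-8,160],TYAW)
for n,(x0,y0,x1,y1) in {"side":(240,60,360,210)}.items():
    im,d=cams.get_image(n); cv2.imwrite(f"pics/{n}4c.png",cv2.resize(im[y0:y1,x0:x1,::-1],None,fx=4,fy=4,interpolation=cv2.INTER_CUBIC))
E
```

```text
t 13.3 pos [560.5 152.9 163.3] zaxis [-7.e-04 -2.e-04 -1.e+00] gap 40.04
F world [ 0.4  -0.02 -1.5 ] F tool [-0.39  0.06  1.5 ] T [ 0.052  0.004 -0.011] tau-q7 1.084
tool y azimuth 77.7 tool x [-0.977  0.213  0.001]
turn about tool z (units): -0.391 deg world 17.6
shift (after turn) tool units: [ 0.1724 -3.5167  0.0348]
```

View pics/side4c.png

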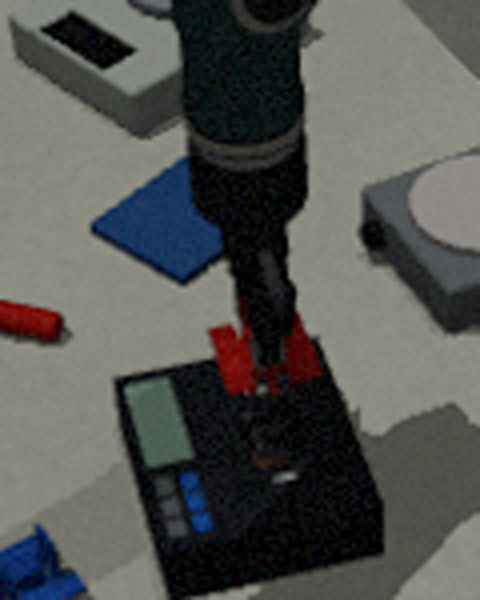

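Request:
arm_command(moves=[40,0,0,0,-0.1,40,0,-0.1,0,-0.15,40,0,-0.2,0,-0.141,40,0.05,-0.3,0,0,40,0.05,-0.4,0,0,40,0.05,-0.4,0,0,40,0.02,-0.4,0,0,40,0,-0.4,0,0,40,0,-0.4,0,0,40,0,-0.4,0,0])

```text
time: 14.6
tool_pos: [566.9, -148.6, 163.3]
tool_rot: [0.145, -3.138, -0.0]
contact_force: [0.3, 0.4, -1.5]
finger_gap: 39.8
```

Request:
arm_command(moves=[40,0,-0.25,0,0,40,0,-0.15,0,0,40,0,-0.05,0,0,40,0,0,0,0,40,0,0,0,0])

```text
time: 15.22
tool_pos: [571.4, -190.8, 163.6]
tool_rot: [0.148, -3.138, -0.001]
contact_force: [-0.5, 0.1, -0.3]
finger_gap: 40.3
```

```bash
python3 - <<'E'
from h import *
plan([TRAY[0]-10,TRAY[1]-8,75],TYAW)
for n,(x0,y0,x1,y1) in {"side":(300,130,450,310)}.items():
    im,d=cams.get_image(n); cv2.imwrite(f"pics/{n}5c.png",cv2.resize(im[y0:y1,x0:x1,::-1],None,fx=3,fy=3,interpolation=cv2.INTER_CUBIC))
E
```

```text
t 15.22 pos [ 571.4 -190.8  163.6] zaxis [-1.e-04  7.e-04 -1.e+00] gap 40.31
F world [-0.53  0.14 -0.3 ] F tool [0.52 0.18 0.3 ] T [ 0.026 -0.018  0.048] tau-q7 1.99
tool y azimuth 95.4 tool x [-0.996 -0.094  0.   ]
turn about tool z (units): 0.0023 deg world -0.1
shift (after turn) tool units: [-0.0368 -0.0857  0.8863]
```

View pics/side5c.png

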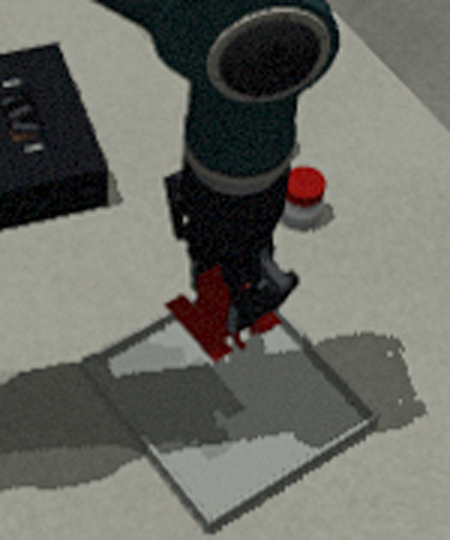

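Request:
arm_command(moves=[40,-0.03,-0.08,0.1,0,40,0,0,0.2,0,40,0,0,0.25,0,40,0,0,0.2,0,40,0,0,0.13,0,40,0,0,0.08,0,40,0,0,0.05,0,40,0,0,0,0,40,0,0,0,0])

```text
time: 16.4
tool_pos: [575.4, -200.0, 63.3]
tool_rot: [-0.145, 3.137, -0.001]
contact_force: [0.8, -0.3, -0.2]
finger_gap: 40.5
```

```bash
python3 - <<'E'
from h import *
plan([TRAY[0]-10,TRAY[1]-8,50],TYAW)
for n,(x0,y0,x1,y1) in {"side":(300,130,450,310)}.items():
    im,d=cams.get_image(n); cv2.imwrite(f"pics/{n}6c.png",cv2.resize(im[y0:y1,x0:x1,::-1],None,fx=3,fy=3,interpolation=cv2.INTER_CUBIC))
E
```

```text
t 16.4 pos [ 575.4 -200.    63.3] zaxis [ 1.2e-03 -3.0e-04 -1.0e+00] gap 40.53
F world [ 0.8  -0.27 -0.24] F tool [-0.78 -0.34  0.24] T [-0.017  0.045 -0.003] tau-q7 2.018
tool y azimuth 95.3 tool x [-0.996 -0.092 -0.001]
turn about tool z (units): -0.0 deg world 0.0
shift (after turn) tool units: [-0.0052  0.0106  0.1329]
```

View pics/side6c.png

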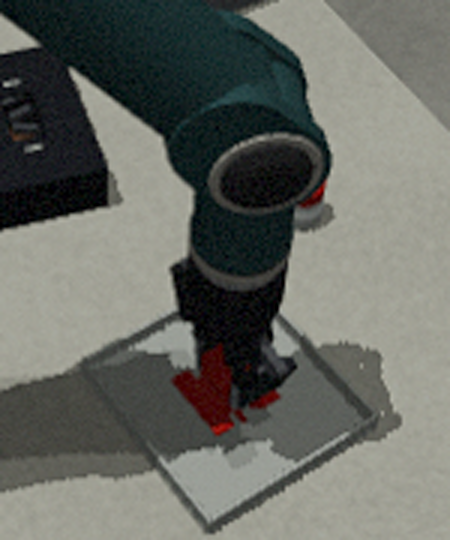

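Over the tray. Lower in small steps until contact.

Request:
arm_command(moves=[40,0,0,0.02,0,40,0,0,0.02,0,40,0,0,0.02,0,40,0,0,0.02,0,40,0,0,0.01,0,40,0,0,0.01,0,40,0,0,0,0])

```text
time: 17.32
tool_pos: [574.9, -199.9, 52.6]
tool_rot: [0.145, -3.138, -0.0]
contact_force: [0.2, 0.6, 0.3]
finger_gap: 40.0
```

Request:
arm_command(moves=[40,0,0,0.008,0,40,0,0,0.008,0,40,0,0,0,0])

```text
time: 17.7
tool_pos: [574.9, -199.9, 51.0]
tool_rot: [0.145, -3.138, -0.0]
contact_force: [-0.7, -0.7, -0.8]
finger_gap: 40.2
```

Request:
arm_command(moves=[40,0,0,0.008,0,40,0,0,0,0])

```text
time: 17.95
tool_pos: [574.9, -199.9, 50.2]
tool_rot: [0.145, -3.138, -0.0]
contact_force: [0.3, -0.4, -0.9]
finger_gap: 40.2
```

Request:
arm_command(moves=[40,0,0,0.006,0,40,0,0,0.006,0,40,0,0,0,0])

```text
time: 18.32
tool_pos: [574.9, -199.9, 49.0]
tool_rot: [0.145, -3.138, -0.0]
contact_force: [0.1, 0.0, -1.1]
finger_gap: 40.1
```

Request:
arm_command(moves=[40,0,0,0.006,0,40,0,0,0,0])

```text
time: 18.58
tool_pos: [574.9, -199.9, 48.4]
tool_rot: [0.145, -3.138, -0.0]
contact_force: [0.7, 0.3, -1.2]
finger_gap: 40.1
```

Request:
arm_command(moves=[40,0,0,0.006,0,40,0,0,0,0])

```text
time: 18.82
tool_pos: [574.9, -199.9, 47.8]
tool_rot: [0.145, -3.138, -0.0]
contact_force: [-0.5, 0.1, -1.4]
finger_gap: 40.4
```

Request:
arm_command(moves=[40,0,0,0.006,0,40,0,0,0,0])

```text
time: 19.08
tool_pos: [575.0, -200.0, 47.5]
tool_rot: [-0.145, 3.138, -0.0]
contact_force: [-0.6, 0.9, 1.8]
finger_gap: 39.7
```

Request:
arm_command(moves=[40,0,0,0.006,0,40,0,0,0,0])

```text
time: 19.32
tool_pos: [575.2, -200.1, 47.4]
tool_rot: [-0.145, 3.138, -0.0]
contact_force: [-1.6, 0.3, 4.4]
finger_gap: 39.8
```

Request:
arm_command(moves=[40,0,0,0.006,0,40,0,0,0,0])

```text
time: 19.58
tool_pos: [575.4, -200.2, 47.2]
tool_rot: [-0.145, 3.137, -0.001]
contact_force: [-2.0, 0.6, 6.9]
finger_gap: 40.2
```

Request:
arm_command(moves=[42,0,0,0,0,43,0,0,0,0,44,0,0,0,0,44,0,0,0,0])

```text
time: 20.08
tool_pos: [575.4, -200.0, 46.7]
tool_rot: [-0.145, 3.137, -0.0]
contact_force: [-2.0, 1.5, 5.7]
finger_gap: 43.9
```

Request:
arm_command(moves=[45,0,0,0.002,0,46,0,0,0.002,0,47,0,0,0.002,0,48,0,0,0.002,0,49,0,0,0,0,50,0,0,0,0,50,0,0,0,0])

```text
time: 20.95
tool_pos: [574.7, -199.9, 45.0]
tool_rot: [0.145, -3.138, -0.0]
contact_force: [-0.3, -0.7, 0.6]
finger_gap: 49.9
```

Request:
arm_command(moves=[54,0,0,0,0,58,0,0,0,0,62,0,0,0,0,64,0,0,0,0,64,0,0,0,0])

```text
time: 21.58
tool_pos: [574.9, -199.9, 45.3]
tool_rot: [-0.145, 3.138, -0.0]
contact_force: [0.5, 0.4, -0.5]
finger_gap: 64.2
```

Released; withdraw upward, clear of the tabs.

Request:
arm_command(moves=[64,0,0,-0.05,0,64,0,0,-0.1,0,64,0,0,-0.2,0,64,0,0,-0.3,0,64,0,0,-0.4,0,64,0,0,-0.4,0,64,0.3,0.3,-0.3,0,64,0.4,0.4,0,0,64,0.4,0.4,0,0,64,0,0.4,0,0])

```text
time: 22.82
tool_pos: [448.9, -60.3, 221.8]
tool_rot: [-0.142, 3.137, -0.0]
contact_force: [1.0, 0.4, 0.4]
finger_gap: 63.8
```

Request:
arm_command(moves=[64,0,0.3,0,0,64,0,0,0,0,64,0,0,0,0,64,0,0,0,0])

```text
time: 23.32
tool_pos: [448.9, -31.9, 220.6]
tool_rot: [-0.142, 3.138, -0.001]
contact_force: [-0.1, 0.7, 0.2]
finger_gap: 64.0
```

```bash
python3 - <<'E'
from h import *
plan()
print(manip.sense()['qvel'].round(3))
for n in("side","top"):
    im,d=cams.get_image(n); cv2.imwrite(f"pics/{n}7.png",im[:,:,::-1])
    x0,y0,x1,y1={"side":(310,200,450,310),"top":(320,160,420,240)}[n]
    big=cv2.resize(im[y0:y1,x0:x1,::-1],None,fx=5,fy=5,interpolation=cv2.INTER_CUBIC); cv2.imwrite(f"pics/{n}7c.png",big)
    hsv=cv2.cvtColor(im,cv2.COLOR_RGB2HSV)
    red=((hsv[...,0]<8)|(hsv[...,0]>172))&(hsv[...,1]>150)&(hsv[...,2]>40)
    m=np.zeros_like(red); m[y0:y1,x0:x1]=1
    nn,l,s,c=cv2.connectedComponentsWithStats((red&m).astype(np.uint8))
    for i in range(1,nn):
        if s[i,4]>20:
            v,u=np.nonzero(l==i);P=pts(n,np.c_[u,v],d[v,u]); f=P[(P[:,2]>15)&(P[:,2]<32)]
            if len(f)<30: print(n,'cap?',np.median(P,0).round(1)); continue
            r=R.from_euler('z',-TYAW); 
            A=np.c_[f[:,:2],np.ones(len(f))]; co=np.linalg.lstsq(A,f[:,2],rcond=None)[0]
            rect=cv2.minAreaRect(f[:,:2].astype(np.float32)); ctr=r.apply([rect[0][0]-TRAY[0],rect[0][1]-TRAY[1],0])
            print(n,s[i],'flange z',np.median(f[:,2]).round(1),'max',P[:,2].max().round(1),'slope',co[:2].round(3),rect,'in tray',ctr.round(1))
E
```

```text
t 23.32 pos [448.9 -31.9 220.6] zaxis [ 6.e-04 -3.e-04 -1.e+00] gap 64.01
F world [-0.12  0.67  0.21] F tool [ 0.06  0.67 -0.21] T [-0.019 -0.058 -0.005] tau-q7 1.665
tool y azimuth 95.19 tool x [-0.996 -0.09  -0.001]
[ 0.002  0.005 -0.003  0.004 -0.002 -0.002 -0.   ]
side cap? [ 644.7 -117.6   14.4]
side [357 247  35  31 527] flange z 22.2 max 1050.7 slope [-0.008 -0.006] ((576.0054931640625, -198.76620483398438), (67.13335418701172, 65.083740234375), 4.88755989074707) in tray [-10.5  -6.9   0. ]
top cap? [ 644.4 -114.6   17. ]
top [359 194  20  20 273] flange z 22.7 max 1387.9 slope [-0.004 -0.007] ((577.1228637695312, -198.05889892578125), (61.30959701538086, 58.57111358642578), 6.744184494018555) in tray [-9.3 -6.3  0. ]
```

View pics/side7c.png

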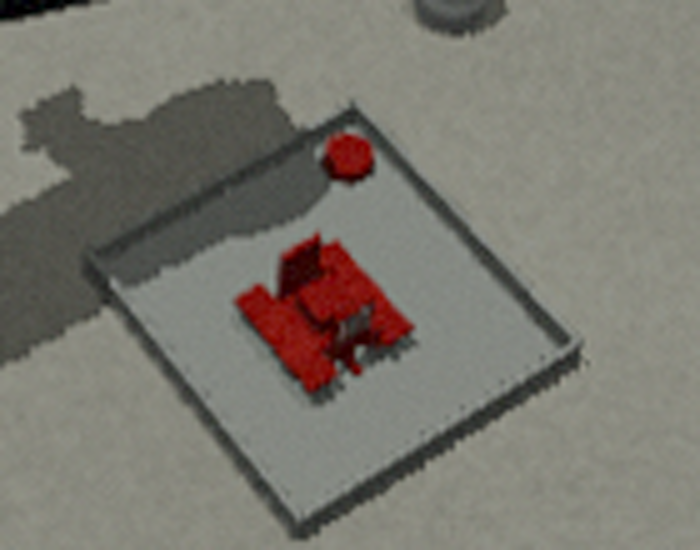

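View pics/side7.png

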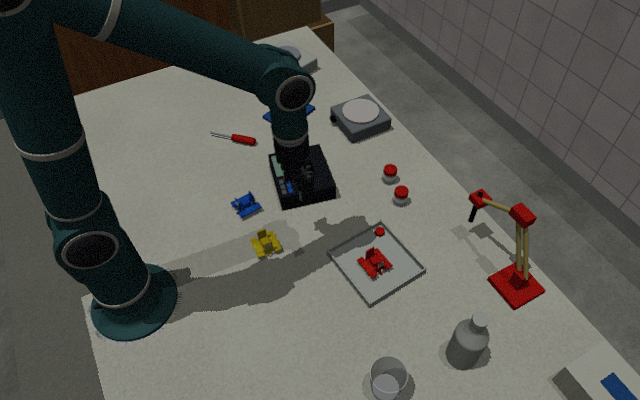

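The cover stands flat and upright in the tray (side pixel about 375,263). The cap, jars and everything else are where they were, and the arm is clear.

```bash
python3 -c "
from cell import manip
print(manip.close_job())"
```

```text
the job is handed in; nothing more can be done
None
```

The cover is off the meter and standing upright on the tray floor, and I handed the job in at about 23 s of the 72 s allowed. No verdict was reported.

**Release:** I closed the fingers on the two tabs in 0.5 mm steps and tested with small lifts. The cover still pulled back (about 5–8 N) at openings of 44 to 42 mm. It had let go by about 40–41 mm, roughly 3.5–4 mm in per tab. The highest steady vertical force I read was about 8.4 N.

**Placing:** I lowered it onto the tray floor until I felt about 7 N, opened the fingers gradually and moved away upward.

**Last checks:**
- **Position:** both cameras put the cover about 10 mm (x) and 7 mm (y) on the minus side of the tray's centre.
- **Flatness:** its slope was under 0.01 rad.
- **Height:** the median flange reading was 22–23 mm above the bench. The flange top should be at about 24 mm, so this fits within the camera calibration.
- **Surroundings:** the red cap is where it was to within about 1–3 mm, the jars and other items look unmoved, and the arm is clear of everything.

Forces on each tab could not be read directly. I judged them from the spring figures at about 7–8 N. No check failed. The top camera measured the flange smaller (61 x 59 mm) than the side camera did (67 x 65 mm), but the two agreed on its centre to about 1 mm.

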